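# Flip the kickstand down and hold the frame upright

### The arm

A 7-joint arm with a two-finger parallel gripper is mounted at the origin on a cart in front of the work surface, level with it; the furniture and walls round the work are solid. World frame = base frame: x ahead of the robot, y to its left, z up, the work surface at z = 0. Lengths are in m, angles in rad, forces in N, time in s.
With the tool pointing down it reaches from about 0.425 to 1.025 m from the base axis. Payload 9.4 kg.
Tool frame: the origin (TCP) lies midway between the tips of the shut fingers; the grasp point (between the pads) lies 19 mm behind it; z points along the fingers, y is the line along which they close (so a half turn about z gives the same grasp; the last joint's range is limited). The gripper opens to 85 mm and grips with 20 to 120 N. Pads are 22 mm wide; open, the fingers measure 114 mm over their backs; the gripper's body (76 mm by 85 mm) begins 54 mm behind the grasp point. The pads swing forward as they close: fully open they stand 13 mm farther back than shut.
Start: joints at [1.102, 0.599, -0.003, 1.599, 0.002, 0.943, -0.08], TCP at [0.277, -0.67, 0.231] pointing down, gripper open.
Joint ranges: [-2.57, 2.57], [-0.35, 1.97], [-1.29, 1.29], [0.11, 2.56], [-1.05, 4.19], [0.11, 1.86], [-2.63, 2.63]. Speed limits (rad/s): [2.22, 2.22, 3.01, 3.01, 3.14, 3.14, 3.14].

### API

Orientations are given as a unit quaternion [w, x, y, z].
In Python, from station import monitor, vision, workorder gives the robot as it stands.
- The arm moves only by the shell command python3 -m jog 'ROWS' [FORCE]. ROWS is JSON, a list of rows, each a list of 3 entries, a list of its own where there are three numbers: the shift along the world's x, y, z in units of 30 mm (1.0 is 30 mm), then the turn about the world's z in units of 8 degrees (1.0 is 8 degrees), then the opening in per cent of the stroke, from 0 (shut) to 100 (fully open). In form: [[[x, y, z], roll, grip], ...]. A call has exactly 5 rows; each row shifts and turns the commanded pose from where the row before left it; what a row does not reach is not made up. A row lasts 1/10 s, in which the tool goes at most 50 mm and 8.59 degrees, less where a joint would pass 70% of its speed; a pose out of reach is approached as far as the arm can. A call is refused whole if a number of a shift passes 1 or a number of a turn 1, either way. A call with a gripper value outside its range is refused whole. The fingers move at their own pace and stop on an object; FORCE is the grip in N (left out, the last holds). Time passes only in rows, so rows that do not move let the fingers close, or fill a call up. It gives the time, the measured TCP pose, the force, the opening and the grip force at its end, in the units of the state.
- monitor.read_state(): the state, without advancing time (a new reading comes with each control period).
- vision.get_image(name): name is "side" or "top"; returns a dict with "color" (480x640x3 uint8, red, green, blue), "mtx" (3x3 intrinsics, pixels), "R" (3x3) and "t" (3): a world point X has camera coordinates R X + t. Camera axes: x right, y down, z forward; pixel columns grow to the right and rows downward; lengths in m; the calibration is good to about 2 mm. A picture is of the moment at which its call begins. There is no depth.
- workorder.sign_off(): hands the job in; it is judged then, once.
Trained networks look in the newest picture that a camera, given by its name, has taken for a name from the list of things; names that differ only in an ending like _2 or _b are one class to them, and where a whole thing is asked for, a point or a joint stands for the part that bears it (a point fixed in the world has none). Each returns a list of dicts, best first, with "confidence" (0 to 1); they miss things now and then, are a little off and sometimes report something else, mostly with a low value. They report only what shows in the picture. A call takes as long as a camera call.
- vision.search_frame(thing, camera): "at" ([x, y, z] in m, in world coordinates, good to about 4 mm: the middle of the surface that is visible of it).
- vision.cut_out(thing, camera): "pixels" (480x640 bool, what is visible of it).
- vision.spot_point(thing, camera): "at" ([x, y, z] in m, in world coordinates, good to about 4 mm: a listed point, or the origin of a listed thing).
The state is a dict: "time_s": time; "qpos": joint angles; "joint_vel": joint speeds; "tau": joint torques, N m; "ee_pos": TCP position; "orientation": TCP orientation; "ft_force": force on the tool from outside, world axes, zero at the start; "wrist_torque": the same for the moment, N m; "gripper_width": finger opening in m; "grasp_force": force on a finger pad.
Only numpy, scipy, OpenCV 4.12 (cv2) and the standard library are available. Lean on these libraries where they do the work, as an engineer would, in place of code of your own. Each camera call takes 0.05 s, during which the arm holds its last target. There are 200 camera calls.

### The job

The red cycle frame stub leans back in the blue repair stand. First flip its kickstand down: push the folded leg down past the middle of its travel so that the spring snaps it all the way down. Then grip the steel grip bar at the top of the frame, bring the frame upright and keep holding it upright by the bar, as for a colleague who is about to weld the bracket; finish while still holding it, with the kickstand still down and the loose things on the bench left alone.

Things in the scene. Friction and masses are not known exactly. Their poses are not given: they have to be found in the camera images.
- stand: blue steel repair stand fixed to the bench, plate 190 (its x) x 170 (its y) x 12 mm; origin at the centre of its underside; its x points across the frame to the side away from the robot (the frame leans over towards +x), its y along the lean axis, z up. Its place and yaw change from start to start, by up to about 0.45 rad.
- lean_pivot (a point): the middle of the axle on which the frame leans, 30 mm above the bench, on the axis along the stand's y; fixed to the stand, its axes are the stand's
- cycle_frame (a joint): lean of the red frame about lean_pivot (turning about the stand's +y), rad: 0 = upright, +0.36 = leaning away onto its rubber rest (where it starts), -0.20 = tipped towards the robot onto its kickstand. It turns easily and, from upright, always tips back to +0.36 by its own weight (some 1.1 kg; somewhat under 1 N at the grip bar when upright, about 2 N when leaning).
- grip_bar: round plain steel bar across the top of the frame, 22 mm thick, held at its ends by the two red uprights; origin at its middle, 220 mm from lean_pivot along the frame; its y is along the bar. It is a roller that turns freely about its own length. The middle 90 mm is free for the fingers: the uprights stand 67 mm to either side, nothing lies within 60 mm below. Because the bar turns, the gripper can stay pointing down while the bar goes on its arc about lean_pivot.
- kick_hinge (a point): the kickstand's hinge, fixed to the frame 72 mm towards its -x (robot) side and 122 mm up the frame from lean_pivot; its axes are the frame's (z up the frame, leaning with it); the leg turns about the frame's -x axis
- kick_foot (a point): the middle of the upper face of the rubber foot at the end of the aluminium kickstand leg, 100 mm from the hinge. The foot is 28 mm wide, 36 mm long, 13 mm thick. Folded, the leg points to the frame's +y, 15 degrees up; its upper face looks up and is free from above. The point moves with the leg; its z axis is 15 degrees from the normal of the face (its axes are the frame's when the leg is folded).
- kickstand (a joint): kickstand angle, rad: 0 = folded up (start), 1.95 = fully down against its stop, pointing to the plate. Sprung over centre: it pushes back to 0 below about 0.7 (at most some 3 N at the foot), and goes on to 1.95 by itself beyond about 0.95.
- tape_measure: loose yellow tape measure, 34x84x64 mm, a bystander; origin under its middle
- weld_magnet: loose red arrow-shaped welding magnet, 83x90x14 mm, lying flat, a bystander; origin under its middle
- chip_hammer: loose chipping hammer, 160x222x24 mm, lying, a bystander; origin under its middle
- tee: loose grey pipe tee, 50x60x32 mm, a bystander; origin under its middle

How it is judged:
By the outcome, as a careful person would: the job done as asked, in the order asked, and still so for the second after the job is handed in, while the arm keeps its last pose, push and grip.
It also fails if it takes over 45 s, if anything falls off the work surface, if the arm or the gripper's body presses on something with over 40 N, if the wrist force passes 120 N, or if a joint passes its speed limit or range.

## Working session

There is one attempt and no reset: what is moved stays moved. The work goes in short steps, Python scripts to look and compute and a shell command to move; the robot and the scene stay as the last step left them, time stands still between calls to the robot, and variables do not carry over. Pictures are saved under pics/ and viewed, at most 10 in all, crops included, and the job is handed in when it is done.

```bash
mkdir -p pics
cat > h.py <<'E'
from station import monitor, vision, workorder
import numpy as np, cv2
np.set_printoptions(precision=4,suppress=True)
def pts(names,cams=("side","top"),f=None):
    for n in names:
        for c in cams:
            r=(f or vision.spot_point)(n,c)
            print(n,c,[(np.round(d["at"],4).tolist(),round(d["confidence"],2)) for d in r[:2]])
def save(c,name):
    im=vision.get_image(c); cv2.imwrite("pics/"+name,im["color"][:,:,::-1]); return im
E
python3 - <<'E'
from h import *
a=save("side","s1.png");b=save("top","t1.png")
pts(["stand","lean_pivot","grip_bar","kick_hinge","kick_foot","tape_measure","weld_magnet","chip_hammer","tee"])
s=monitor.read_state();print(s)
E
```

```text
stand side [([0.4984, -0.0118, 0.002], 0.87)]
stand top [([0.5009, -0.0149, 0.0002], 0.9)]
lean_pivot side [([0.4996, -0.0135, 0.0334], 0.9)]
lean_pivot top [([0.5018, -0.0151, 0.0295], 0.92)]
grip_bar side [([0.5739, -0.0035, 0.2373], 0.61)]
grip_bar top [([0.5763, -0.0052, 0.2346], 0.93)]
kick_hinge side [([0.4748, -0.0166, 0.1656], 0.86), ([0.5747, 0.3183, -0.001], 0.66)]
kick_hinge top []
kick_foot side [([0.4691, 0.0786, 0.1992], 0.56)]
kick_foot top [([0.4719, 0.078, 0.2056], 0.91)]
tape_measure side [([0.5031, -0.0168, 0.0317], 0.52), ([0.5754, 0.3152, -0.0018], 0.17)]
tape_measure top [([0.4544, -0.424, 0.0011], 0.81)]
weld_magnet side [([0.6063, -0.4951, -0.0023], 0.49)]
weld_magnet top [([0.6081, -0.4902, 0.0016], 0.7)]
chip_hammer side [([0.5771, 0.3144, -0.004], 0.81)]
chip_hammer top [([0.5761, 0.3183, 0.002], 0.72)]
tee side [([0.7828, 0.0086, -0.0023], 0.83)]
tee top [([0.7798, 0.0067, -0.0008], 0.69), ([0.5009, -0.0125, 0.0006], 0.62)]
{'time_s': 1.0, 'qpos': array([ 1.1023,  0.5993, -0.0025,  1.5994,  0.0018,  0.9429, -0.0798]), 'joint_vel': array([ 0.0003,  0.0014,  0.001 , -0.0001,  0.0017, -0.0002, -0.0024]), 'tau': array([  0.0002, -77.6228,   1.5635, -25.8382,   0.0124,   0.002 ,
        -0.    ]), 'ee_pos': array([ 0.2768, -0.6701,  0.2313]), 'orientation': array([-0.    ,  0.9809,  0.1947, -0.    ]), 'ft_force': array([-0.0485, -0.2263,  0.087 ]), 'wrist_torque': array([0.0248, 0.0132, 0.0148]), 'grasp_force': 0.0, 'gripper_width': 0.08554547522230009}
```

View pics/s1.png

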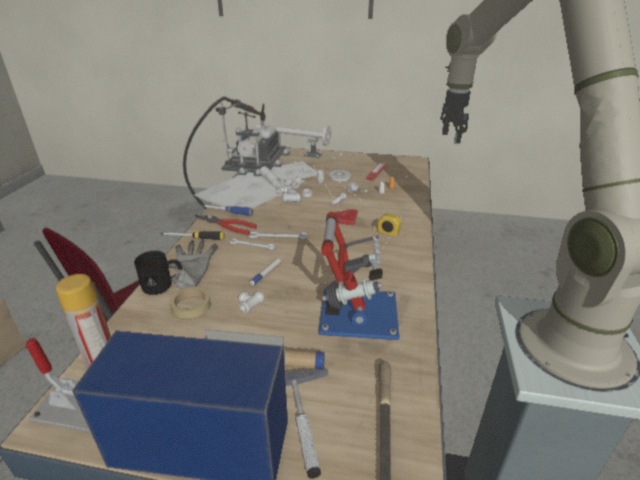

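View pics/t1.png

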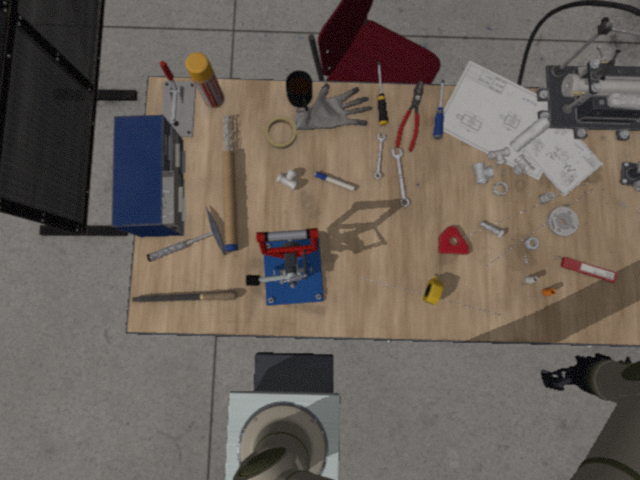

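The pictures show the frame leaning to +x: grip bar at about (288,238) in the top view, with the folded leg's foot at (253,280). The stand's yaw is about 0.13 rad. The bystanders are clear of the path, so I'll raise the arm and move above the foot with the fingers shut.

```bash
python3 -m jog '[[[0.4,1,0.8],0.4,0],[[0.4,1,0.8],0.4,0],[[0.4,1,0.8],0.4,0],[[0.4,1,0.8],0.4,0],[[0.4,1,0],0.4,0]]' 40 && python3 -m jog '[[[0.4,1,0],0.4,0],[[0.4,1,0],0.4,0],[[0.4,1,0],0.4,0],[[0.4,1,0],0.4,0],[[0.4,1,0],0.4,0]]' && python3 -m jog '[[[0.3,1,0],0.4,0],[[0.3,1,0],0.4,0],[[0.3,1,0],0.4,0],[[0.3,1,0],0.4,0],[[0.3,1,0],0.4,0]]' && python3 -m jog '[[[0.2,1,0],0.4,0],[[0.2,1,0],0.4,0],[[0.2,1,0],0.4,0],[[0.2,1,0],0.4,0],[[0.2,1,0],0.4,0]]'
```

```text
time_s: 1.5
ee_pos: [0.3381, -0.52, 0.3309]
orientation: [0.003, 0.944, 0.33, 0.001]
ft_force: [0.7, -0.5, 0.1]
gripper_width: 0.0123
grasp_force: 0.0
time_s: 2.0
ee_pos: [0.3972, -0.3688, 0.3275]
orientation: [0.0, 0.889, 0.458, 0.0]
ft_force: [0.5, -0.2, 0.3]
gripper_width: 0.0
grasp_force: 0.0
time_s: 2.5
ee_pos: [0.442, -0.2189, 0.3275]
orientation: [0.0, 0.816, 0.578, 0.0]
ft_force: [0.9, 1.1, -0.0]
gripper_width: -0.0003
grasp_force: 0.0
time_s: 3.0
ee_pos: [0.472, -0.0689, 0.3276]
orientation: [0.0, 0.728, 0.686, 0.0]
ft_force: [0.7, -0.1, -0.3]
gripper_width: -0.0
grasp_force: 0.0
```

Run:
```python
from h import *
pts(["lean_pivot","grip_bar","kick_foot"],("top","side"))
pts(["kick_foot","grip_bar"],("top","side"))
for c in ["top"]:
    im=vision.get_image(c)
    r=vision.cut_out("grip_bar",c)
    if r:
        m=r[0]["pixels"]; ys,xs=np.nonzero(m); rc=cv2.minAreaRect(np.c_[xs,ys].astype(np.float32)); bp=cv2.boxPoints(rc)
        L=max(rc[1]); e=[bp[1]-bp[0],bp[2]-bp[1]]; e=max(e,key=np.linalg.norm); c0=np.array(rc[0])
        K,R,t=im["mtx"],im["R"],im["t"]
        def ray(p,z):
            d=R.T@np.linalg.inv(K)@np.r_[p,1]; C=-R.T@t; return C+d*(z-C[2])/d[2]
        a,b=ray(c0-e/2,.24),ray(c0+e/2,.24); d=b-a; d=d*np.sign(d[1]); print("bar",a,b,"yaw",np.arctan2(-d[0],d[1]))
```

```text
lean_pivot top [([0.5018, -0.0151, 0.0295], 0.92)]
lean_pivot side [([0.4996, -0.0135, 0.0334], 0.9)]
grip_bar top [([0.5763, -0.0052, 0.2346], 0.93)]
grip_bar side [([0.5739, -0.0035, 0.2373], 0.61)]
kick_foot top [([0.4719, 0.078, 0.2056], 0.91)]
kick_foot side [([0.4691, 0.0786, 0.1992], 0.56)]
kick_foot top [([0.4719, 0.078, 0.2056], 0.91)]
kick_foot side [([0.4691, 0.0786, 0.1992], 0.56)]
grip_bar top [([0.5763, -0.0052, 0.2346], 0.93)]
grip_bar side [([0.5739, -0.0035, 0.2373], 0.61)]
bar [0.5737 0.0525 0.24  ] [ 0.585  -0.0599  0.24  ] yaw 0.10016914925100472
```

```bash
python3 -m jog '[[[0,1,0],0.25,0],[[0,1,0],0.25,0],[[0,1,0],0.25,0],[[0,1,0],0.25,0],[[0,1,0],0.25,0]]' && python3 -m jog '[[[0,0.2,-0.8],0,0],[[0,0,-0.8],0,0],[[0,0,-0.8],0,0],[[0,0,-0.8],0,0],[[0,0,-0.2],0,0]]'
python3 - <<'E'
from h import *
im=save("side","s2.png");c=im["color"][190:330,280:450,::-1]
save("top","t2.png"); t=cv2.imread("pics/t2.png")[200:320,220:350]
a=cv2.resize(c,(400,330),interpolation=3);b=cv2.resize(t,(390,330),interpolation=3)
cv2.imwrite("pics/c2.png",np.hstack([a,b]))
pts(["kick_foot"])
E
```

```text
time_s: 4.1
ee_pos: [0.4718, 0.0808, 0.3274]
orientation: [0.0, 0.666, 0.746, 0.0]
ft_force: [0.6, 0.5, 0.7]
gripper_width: 0.0002
grasp_force: 0.0
time_s: 4.6
ee_pos: [0.4708, 0.0854, 0.2233]
orientation: [-0.001, 0.666, 0.746, -0.001]
ft_force: [-0.3, -0.7, -0.6]
gripper_width: -0.0002
grasp_force: 0.0
kick_foot side [([0.4673, 0.0788, 0.2044], 0.6)]
kick_foot top [([0.4678, 0.0758, 0.2052], 0.59)]
```

View pics/c2.png

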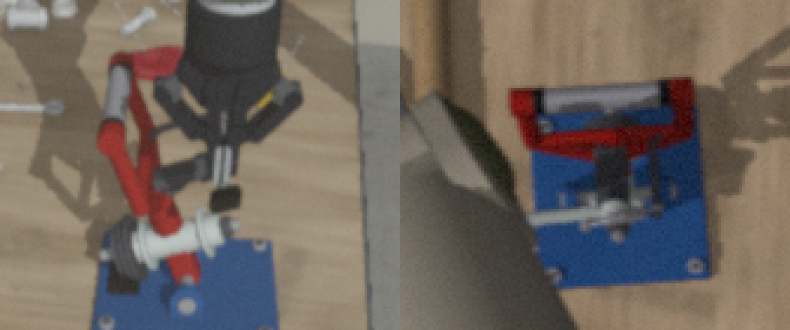

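The fingertips (left crop, about (220,180)) are directly above the black foot at (225,195). Pushing down, following the lean of the frame.

```bash
python3 -m jog '[[[-0.05,0,-0.5],0,0],[[-0.15,0,-0.5],0,0],[[-0.15,0,-0.5],0,0],[[-0.15,-0.05,-0.5],0,0],[[-0.15,-0.05,-0.5],0,0]]'
python3 - <<'E'
from h import *
pts(["kick_foot","grip_bar"],("side",))
E
```

```text
time_s: 5.3
ee_pos: [0.4533, 0.0831, 0.1511]
orientation: [0.001, 0.666, 0.746, 0.001]
ft_force: [1.4, -0.8, 1.4]
gripper_width: 0.0001
grasp_force: 0.5
kick_foot side [([0.4673, 0.0788, 0.2044], 0.6)]
grip_bar side [([0.5742, -0.0039, 0.2347], 0.76)]
```

```bash
python3 -m jog '[[[-0.15,-0.1,-0.5],0,0],[[-0.15,-0.1,-0.5],0,0],[[-0.15,-0.1,-0.5],0,0],[[-0.05,-0.1,-0.2],0,0],[[0,0,0],0,0]]'
python3 - <<'E'
from h import *
im=save("side","s3.png");c=im["color"][190:330,280:450,::-1]
cv2.imwrite("pics/c3.png",cv2.resize(c,(600,494),interpolation=3))
save("top","t3.png")
pts(["kick_foot","grip_bar"])
E
```

```text
time_s: 5.9
ee_pos: [0.4377, 0.0707, 0.0996]
orientation: [0.0, 0.666, 0.746, -0.0]
ft_force: [-0.8, 0.1, 0.6]
gripper_width: -0.0001
grasp_force: 0.0
kick_foot side []
kick_foot top [([0.4361, -0.0264, 0.0842], 0.74)]
grip_bar side [([0.5748, -0.0014, 0.2343], 0.82)]
grip_bar top [([0.5737, -0.006, 0.2344], 0.86)]
```

View pics/c3.png

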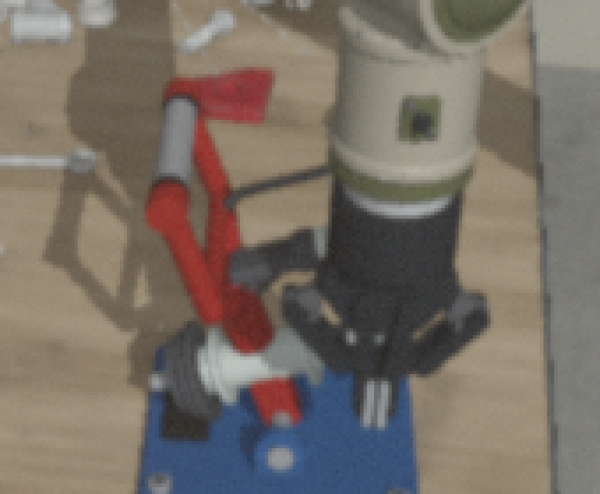

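The side crop shows nothing left under the fingers, and the network puts the foot at (0.436, -0.026, 0.084), which matches the leg fully down. Backing out, then moving over the bar.

```bash
python3 -m jog '[[[-0.1,0.7,0.3],0,0],[[0,0.3,1],0,0],[[0,0,1],0,0],[[0,0,1],0,0],[[0,0,1],0,0]]' && python3 -m jog '[[[0,0,1],0,0],[[0,0,1],0,0],[[0,0,1],0,30],[[0.6,-0.3,1],0,60],[[1,-0.8,0.3],0,60]]' && python3 -m jog '[[[1,-0.8,0],0,60],[[1,-0.8,0],0,60],[[1,-0.8,0],0,60],[[0,0,0],0,60],[[0,0,0],0,60]]'
python3 - <<'E'
from h import *
for c in("side","top"): save(c,c[0]+"4.png")
pts(["kick_foot","grip_bar"])
print(monitor.read_state()["ee_pos"])
E
```

```text
time_s: 6.7
ee_pos: [0.4341, 0.1011, 0.2298]
orientation: [-0.0, 0.666, 0.746, 0.0]
ft_force: [0.6, -0.8, 0.3]
gripper_width: -0.0001
grasp_force: 0.0
time_s: 7.2
ee_pos: [0.4826, 0.07, 0.3614]
orientation: [0.002, 0.665, 0.747, 0.002]
ft_force: [0.2, 1.0, 0.0]
gripper_width: 0.0432
grasp_force: 0.0
time_s: 7.7
ee_pos: [0.5722, -0.0044, 0.3569]
orientation: [-0.001, 0.667, 0.745, -0.0]
ft_force: [0.5, 1.5, 0.2]
gripper_width: 0.0513
grasp_force: 0.0
kick_foot side [([0.4311, -0.026, 0.0798], 0.71)]
kick_foot top []
grip_bar side []
grip_bar top []
[ 0.5718 -0.0033  0.3577]
```

```bash
python3 -m jog '[[[0.1,0,-0.8],0,60],[[0,0,-0.8],0,60],[[0,0,-0.8],0,60],[[0,0,-0.7],0,60],[[0,0,-0.5],0,60]]' && python3 -m jog '[[[0,0,-0.5],0,60],[[0,0,-0.55],0,60],[[0,0,0],0,60],[[0,0,0],0,60],[[0,0,0],0,60]]'
python3 - <<'E'
from h import *
im=save("side","s5.png");c=im["color"][190:330,280:450,::-1]
cv2.imwrite("pics/c5.png",cv2.resize(c,(600,494),interpolation=3))
E
```

```text
time_s: 8.5
ee_pos: [0.5746, -0.0037, 0.2482]
orientation: [-0.0, 0.666, 0.746, -0.0]
ft_force: [0.5, 0.3, 1.1]
gripper_width: 0.0512
grasp_force: 0.0
time_s: 9.0
ee_pos: [0.5758, -0.0038, 0.2188]
orientation: [0.001, 0.666, 0.746, 0.0]
ft_force: [-0.2, -0.1, 0.1]
gripper_width: 0.0512
grasp_force: 0.0
```

View pics/c5.png

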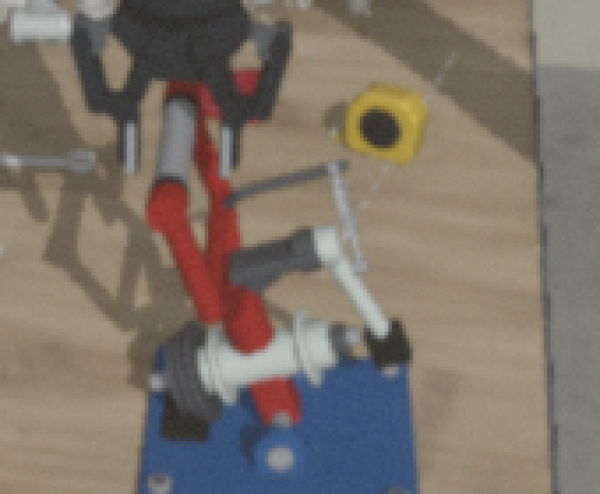

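The fingers straddle the steel bar (pads at (130,145) and (230,145), bar at (178,140)), and the leg is down with its foot at (388,340). Closing.

```bash
python3 -m jog '[[[0,0,0],0,0],[[0,0,0],0,0],[[0,0,0],0,0],[[0,0,0],0,0],[[0,0,0],0,0]]' 50
python3 - <<'E'
from h import *
s=monitor.read_state();print(s["ft_force"],s["ee_pos"])
# arc plan from actual bar position: pivot axis known
psi=.113
p0=s["ee_pos"]
u=np.array([np.cos(psi),np.sin(psi)])
for th in [.36,.3,.24,.18,.12,.06,0]:
    d=.22*(np.sin(th)-np.sin(.36)); dz=.22*(np.cos(th)-np.cos(.36))
    print(th,np.r_[u*d,dz]/.03)
E
```

```text
time_s: 9.55
ee_pos: [0.5765, -0.0039, 0.2185]
orientation: [0.001, 0.666, 0.746, 0.001]
ft_force: [4.0, -0.0, 5.0]
gripper_width: 0.0208
grasp_force: 49.2
[ 4.003  -0.0077  5.0087] [ 0.5765 -0.0039  0.2185]
0.36 [0. 0. 0.]
0.3 [-0.4135 -0.0469  0.1426]
0.24 [-0.8348 -0.0947  0.2599]
0.18 [-1.2624 -0.1433  0.3516]
0.12 [-1.6946 -0.1923  0.4174]
0.06 [-2.1299 -0.2417  0.4569]
0 [-2.5669 -0.2913  0.4701]
```

```bash
python3 -m jog '[[[-0.2,-0.02,0.07],0,0],[[-0.21,-0.03,0.07],0,0],[[-0.21,-0.02,0.06],0,0],[[-0.21,-0.03,0.06],0,0],[[-0.21,-0.02,0.05],0,0]]' && python3 -m jog '[[[-0.22,-0.03,0.04],0,0],[[-0.22,-0.03,0.04],0,0],[[-0.22,-0.02,0.03],0,0],[[-0.22,-0.03,0.02],0,0],[[-0.22,-0.02,0.02],0,0]]'
```

```text
time_s: 10.05
ee_pos: [0.5443, -0.0072, 0.2276]
orientation: [0.0, 0.666, 0.746, 0.001]
ft_force: [2.8, 1.9, 4.9]
gripper_width: 0.0206
grasp_force: 49.4
time_s: 10.55
ee_pos: [0.5105, -0.0106, 0.2317]
orientation: [-0.0, 0.666, 0.746, 0.0]
ft_force: [1.4, 5.9, 3.1]
gripper_width: 0.0204
grasp_force: 49.3
```

```bash
python3 -m jog '[[[-0.22,-0.03,0.01],0,0],[[-0.21,-0.02,0],0,0],[[0,0,0],0,0],[[0,0,0],0,0],[[0,0,0],0,0]]'
python3 - <<'E'
from h import *
im=save("side","s6.png");c=im["color"][190:330,280:450,::-1]
save("top","t6.png")
cv2.imwrite("pics/c6.png",cv2.resize(c,(600,494),interpolation=3))
pts(["lean_pivot","grip_bar","kick_foot","kick_hinge"])
s=monitor.read_state();print(s["ee_pos"],s["ft_force"],s["gripper_width"],s["grasp_force"])
E
```

```text
time_s: 11.05
ee_pos: [0.4975, -0.012, 0.2319]
orientation: [-0.001, 0.666, 0.746, 0.0]
ft_force: [-0.2, 6.6, 3.9]
gripper_width: 0.0205
grasp_force: 49.5
lean_pivot side [([0.5027, -0.0171, 0.03], 0.91)]
lean_pivot top []
grip_bar side [([0.4979, -0.0096, 0.2488], 0.76)]
grip_bar top []
kick_foot side [([0.416, -0.0288, 0.0498], 0.66)]
kick_foot top []
kick_hinge side [([0.4225, -0.0188, 0.1508], 0.7), ([0.5041, -0.015, 0.0317], 0.62)]
kick_hinge top []
[ 0.4975 -0.012   0.2319] [-0.4079  6.1044  5.2718] 0.0202225548946654 49.55014765262604
```

View pics/c6.png

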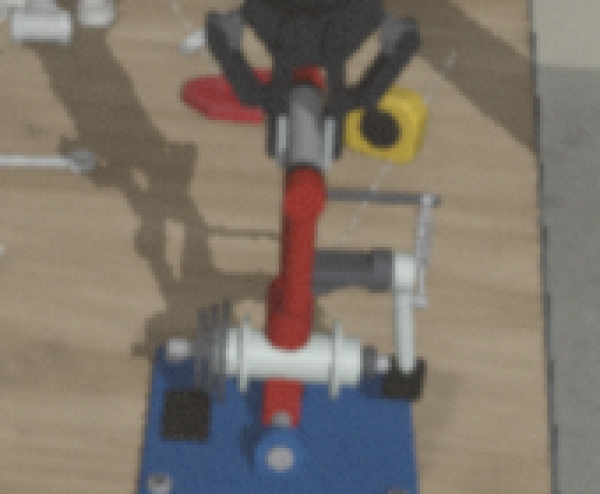

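The frame is nearly upright, a touch past towards the robot, and the kickstand is down. Trimming by 2–3 mm.

```bash
python3 -m jog '[[[0.04,0.02,0.01],0,0],[[0.04,0.03,0.01],0,0],[[0,0,0],0,0],[[0,0,0],0,0],[[0,0,0],0,0]]' && python3 -m jog '[[[0,0,0],0,0],[[0,0,0],0,0],[[0,0,0],0,0],[[0,0,0],0,0],[[0,0,0],0,0]]'
python3 - <<'E'
from h import *
save("side","s7.png");save("top","t7.png")
pts(["lean_pivot","grip_bar","kick_foot","kick_hinge","stand"],("side",))
pts(["stand","tape_measure","weld_magnet","chip_hammer","tee"],("top",))
E
```

```text
time_s: 12.05
ee_pos: [0.5001, -0.0117, 0.232]
orientation: [-0.0, 0.666, 0.746, -0.0]
ft_force: [0.5, 3.2, -4.7]
gripper_width: 0.0207
grasp_force: 49.0
time_s: 12.55
ee_pos: [0.5002, -0.0116, 0.2321]
orientation: [-0.0, 0.666, 0.746, -0.0]
ft_force: [0.8, 3.1, -12.1]
gripper_width: 0.0206
grasp_force: 49.2
lean_pivot side [([0.5031, -0.0142, 0.0348], 0.76), ([0.4174, -0.0286, 0.0489], 0.28)]
grip_bar side [([0.4988, -0.0093, 0.2486], 0.59)]
kick_foot side [([0.4196, -0.0309, 0.0509], 0.73)]
kick_hinge side [([0.4289, -0.02, 0.1517], 0.87)]
stand side [([0.5002, -0.009, -0.0003], 0.85), ([0.4972, -0.0082, 0.2476], 0.6)]
stand top []
tape_measure top [([0.4591, -0.4239, -0.0009], 0.8)]
weld_magnet top [([0.6103, -0.4948, 0.0003], 0.67)]
chip_hammer top [([0.5793, 0.3171, 0.0008], 0.68)]
tee top [([0.7799, 0.0077, 0.001], 0.63), ([0.5783, 0.3136, 0.0006], 0.29)]
```

```bash
python3 -m jog '[[[0,0,-0.01],0,0],[[0,0,0],0,0],[[0,0,0],0,0],[[0,0,0],0,0],[[0,0,0],0,0]]' && python3 -m jog '[[[0,0,0],0,0],[[0,0,0],0,0],[[0,0,0],0,0],[[0,0,0],0,0],[[0,0,0],0,0]]' && python3 -m jog '[[[0,0,0],0,0],[[0,0,0],0,0],[[0,0,0],0,0],[[0,0,0],0,0],[[0,0,0],0,0]]'
```

```text
time_s: 13.65
ee_pos: [0.5006, -0.0116, 0.2322]
orientation: [0.0, 0.666, 0.746, -0.0]
ft_force: [1.2, 3.2, -15.4]
gripper_width: 0.0206
grasp_force: 49.4
time_s: 14.15
ee_pos: [0.5006, -0.0116, 0.2321]
orientation: [-0.0, 0.666, 0.746, -0.0]
ft_force: [0.6, 3.6, -16.5]
gripper_width: 0.0201
grasp_force: 49.4
time_s: 14.65
ee_pos: [0.5006, -0.0116, 0.2322]
orientation: [0.0, 0.666, 0.746, -0.0]
ft_force: [1.0, 3.2, -15.7]
gripper_width: 0.0203
grasp_force: 49.4
```

```bash
python3 -m jog '[[[0,0,-0.02],0,0],[[0,0,0],0,0],[[0,0,0],0,0],[[0,0,0],0,0],[[0,0,0],0,0]]' && python3 -m jog '[[[0,0,0],0,0],[[0,0,0],0,0],[[0,0,0],0,0],[[0,0,0],0,0],[[0,0,0],0,0]]' && python3 -c "
from station import workorder; print(workorder.sign_off())"
```

```text
time_s: 15.15
ee_pos: [0.5011, -0.0116, 0.232]
orientation: [0.0, 0.666, 0.746, 0.0]
ft_force: [0.9, 1.9, -5.3]
gripper_width: 0.0205
grasp_force: 50.3
time_s: 15.65
ee_pos: [0.501, -0.0115, 0.2319]
orientation: [0.0, 0.666, 0.746, 0.0]
ft_force: [1.4, 0.6, 1.2]
gripper_width: 0.0205
grasp_force: 50.9
the job is handed in; nothing more can be done
None
```

The kickstand is down, the frame is held upright by its grip bar (within about 0.02 rad by my estimate), the loose things were not touched, and the job was handed in at about 15.7 s; no verdict came back.

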